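# Pick a chemical-store order into a divided tote

## Robot

A 6-joint arm with a two-finger parallel gripper is mounted at the origin on the work surface. World frame = base frame: x ahead of the robot, y to its left, z up, the work surface at z = 0. Lengths are in m, angles in rad, forces in N, time in s.
With the tool pointing down it reaches from about 0.375 to 0.9 m from the base axis. Payload 3.1 kg.
Tool frame: the origin (TCP) lies between the finger pads; the fingertips stand 17 mm ahead of it and the grasp point (between the pads) lies 2 mm behind it; z points along the fingers, y is the line along which they close (so a half turn about z gives the same grasp; the last joint's range is limited). The gripper opens to 85 mm and grips with 20 to 120 N. Pads are 22 mm wide; open, the fingers measure 114 mm over their backs; the gripper's body (76 mm by 85 mm) begins 54 mm behind the grasp point. The pads swing forward as they close: fully open they stand 13 mm farther back than shut.
Start: joints at [-1.512, 0.527, 1.433, -0, 1.181, -0.178], TCP at [0.147, -0.607, 0.248] pointing down, gripper open.
Joint ranges: [-3.08, 3.08], [-0.75, 2.2], [0.22, 2.44], [-1.43, 4.57], [0, 2.65], [-2.85, 2.85]. Speed limits (rad/s): [2.79, 2.79, 3.14, 3.14, 3.14, 3.14].

## Interface

Orientations are given as a unit quaternion [x, y, z, w].
In Python, from station import sense, vision, order gives the robot as it stands.
- The arm moves only by the shell command python3 -m crank 'ROWS' [OPENING] [FORCE]. ROWS is JSON, a list of rows, each an object with "dp": the shift along the world's x, y, z in units of 30 mm (1.0 is 30 mm), a list of three; "angular": the turn, a rotation vector about the world's x, y, z in degrees, a list of three. In form: [{"dp": [dx, dy, dz], "angular": [ax, ay, az]}, ...]. A call has 1 to 20 rows; each row shifts and turns the commanded pose from where the row before left it; what a row does not reach is not made up. A row lasts 1/10 s, in which the tool goes at most 50 mm and 8.59 degrees, less where a joint would pass 70% of its speed; a pose out of reach is approached as far as the arm can. A call is refused whole if a number of a shift passes 1 or a number of a turn 8.59, either way. A call with a gripper value outside its range is refused whole. OPENING is the closure, from 0 (fully open) to 1 (shut), set as the call begins (- or left out, the last holds). The fingers move at their own pace and stop on an object; FORCE is the grip in N (left out, the last holds). Time passes only in rows, so rows that do not move let the fingers close. It gives the time, the measured TCP pose, the force, the opening and the grip force at its end, in the units of the state.
- sense(): the state, without advancing time (a new reading comes with each control period).
- vision.snapshot(name): name is "scene" or "top" or "wrist"; returns a dict with "image" (480x640x3 uint8, blue, green, red), "range_z" (480x640 float32, m along the optical axis (not along the pixel's ray), 0 where there is no reading), "mtx" (3x3 intrinsics, pixels), "dist" ([k1, k2, p1, p2, k3] as OpenCV has them; the pictures are not rectified), "pose" (4x4, takes a point from camera to world coordinates); the wrist camera has in their place "mount" (4x4, takes a point from camera to tool coordinates, whose origin is the TCP and whose axes are the flange's). Camera axes: x right, y down, z forward; pixel columns grow to the right and rows downward; lengths in m; the calibration is good to about 2 mm. A picture is of the moment at which its call begins: read the wrist's pose just before it.
- order.sign_off(): hands the job in; it is judged then, once.
The state is a dict: "t": time; "q": joint angles; "qd": joint speeds; "tau": joint torques, N m; "tcp_pos": TCP position; "tool_rot": TCP orientation; "force": force on the tool from outside, world axes, zero at the start; "ft_torque": the same for the moment, N m; "finger_gap": opening from 0.0 (shut) to 1.0 (fully open); "gripper_force": force on a finger pad.
Only numpy, scipy, OpenCV 4.12 (cv2) and the standard library are available. Lean on these libraries where they do the work, as an engineer would, in place of code of your own. Each camera call takes 0.05 s, during which the arm holds its last target. There are 200 camera calls.

## Task

Collect the order: stand the three white bottles with red caps upright in the blue tote, each in the compartment that matches its size (large, medium, small), setting each one down rather than dropping it. Leave the amber bottle and the blue-capped and green-capped bottles where they stand.

Things in the scene. Friction and masses are not known exactly. Their poses are not given: they have to be found in the camera images.
- red_large_mid (a point): the large white plastic bottle with a red cap, round, 62 mm in diameter over its straight body (bottom to 67 mm up), 94 mm tall; cap 41 mm in diameter (top 20 mm); stands on the work surface. To be collected. The point is on its axis, half-way up (47 mm above its underside); z points from base to cap.
- red_medium_mid (a point): the medium white plastic bottle with a red cap, round, 44 mm in diameter over its straight body (bottom to 60 mm up), 84 mm tall; cap 29 mm in diameter (top 18 mm); stands on the work surface. To be collected. The point is on its axis, half-way up (42 mm above its underside); z points from base to cap.
- red_small_mid (a point): the small white plastic bottle with a red cap, round, 26 mm in diameter over its straight body (bottom to 50 mm up), 70 mm tall; cap 17 mm in diameter (top 15 mm); stands on the work surface. To be collected. The point is on its axis, half-way up (35 mm above its underside); z points from base to cap.
- amber_large_mid (a point): large dark amber bottle with a red cap, round, 62 mm in diameter over its straight body (bottom to 67 mm up), 94 mm tall; cap 41 mm in diameter (top 20 mm); stands on the work surface. Does not belong to the order: stays where it is. The point is on its axis, half-way up (47 mm above its underside); z points from base to cap.
- blue_medium_mid (a point): medium white bottle with a blue cap, round, 44 mm in diameter over its straight body (bottom to 60 mm up), 84 mm tall; cap 29 mm in diameter (top 18 mm); stands on the work surface. Does not belong to the order: stays where it is. The point is on its axis, half-way up (42 mm above its underside); z points from base to cap.
- green_small_mid (a point): small white bottle with a green cap, round, 26 mm in diameter over its straight body (bottom to 50 mm up), 70 mm tall; cap 17 mm in diameter (top 15 mm); stands on the work surface. Does not belong to the order: stays where it is. The point is on its axis, half-way up (35 mm above its underside); z points from base to cap.
- cell_large: the large compartment of the tote: fixed grey block 94 x 94 x 16 mm with a centred square recess 80 x 80 mm (dark floor), sides along the block's x and y, 13 mm deep; its floor is 3 mm thick. Origin: centre of the block's underside, which lies 4 mm above the work surface; so a bottle stands 3 mm above the origin and the rim is 16 mm above it.
- cell_medium: the medium compartment of the tote: fixed grey block 94 x 94 x 16 mm with a centred square recess 60 x 60 mm (dark floor), sides along the block's x and y, 13 mm deep; its floor is 3 mm thick. Origin: centre of the block's underside, which lies 4 mm above the work surface; so a bottle stands 3 mm above the origin and the rim is 16 mm above it.
- cell_small: the small compartment of the tote: fixed grey block 94 x 94 x 16 mm with a centred square recess 42 x 42 mm (dark floor), sides along the block's x and y, 13 mm deep; its floor is 3 mm thick. Origin: centre of the block's underside, which lies 4 mm above the work surface; so a bottle stands 3 mm above the origin and the rim is 16 mm above it.
- tote: the tote: fixed shallow blue tray 112 mm (its x) by 340 mm (its y, with end grips), rim 12 mm high, holding the three compartments in a row along its y, 96 mm apart, in any order, turned like the tray. Origin: centre of its underside, on the work surface; z up.
Not all that is in view belongs to the job. Leave any purple or turquoise look-alike of the part that bears red_medium_mid alone.

How it is judged:
At the end, for the whole second after the job is handed in: each red-capped white bottle stands upright (within 0.08 rad) on the floor of the compartment of its own size (height within 4 mm, axis within 14 mm of the compartment's centre) and at rest; the amber, blue-capped and green-capped bottles are upright, at rest and within 20 mm of where they began (horizontal distance between red_large_mid and cell_large below 0.014 m and z of red_large_mid in the frame of cell_large between 0.046 and 0.054 m and angle between each of red_large_mid, red_medium_mid, red_small_mid, amber_large_mid, blue_medium_mid, green_small_mid's own z axis and vertical below 0.08 rad and linear speed of each of red_large, red_medium, red_small, amber_large, blue_medium, green_small below 0.02 m/s and horizontal distance between red_medium_mid and cell_medium below 0.014 m and z of red_medium_mid in the frame of cell_medium between 0.041 and 0.049 m and horizontal distance between red_small_mid and cell_small below 0.014 m and z of red_small_mid in the frame of cell_small between 0.034 and 0.042 m and distance of each of amber_large_mid, blue_medium_mid, green_small_mid from where it was at the start of the episode below 0.02 m); the robot touches nothing.
It fails at once if the large red-capped bottle is dropped into its compartment (faster than 0.5 m/s close above the floor) (horizontal distance between red_large_mid and cell_large below 0.03 m and z of red_large_mid in the frame of cell_large below 0.065 m and linear speed of red_large above 0.5 m/s).
It fails at once if the medium red-capped bottle is dropped into its compartment (faster than 0.5 m/s close above the floor) (horizontal distance between red_medium_mid and cell_medium below 0.03 m and z of red_medium_mid in the frame of cell_medium below 0.06 m and linear speed of red_medium above 0.5 m/s).
It fails at once if the small red-capped bottle is dropped into its compartment (faster than 0.5 m/s close above the floor) (horizontal distance between red_small_mid and cell_small below 0.03 m and z of red_small_mid in the frame of cell_small below 0.053 m and linear speed of red_small above 0.5 m/s).
It fails at once if a bottle that is not part of the order (amber, blue-capped or green-capped) is moved by more than 20 mm (distance of any of amber_large_mid, blue_medium_mid, green_small_mid from where it was at the start of the episode above 0.02 m).
It also fails if it takes over 96 s, if anything falls off the work surface, if the arm or the gripper's body presses on something with over 40 N, if the wrist force passes 120 N, or if a joint passes its speed limit or range.

## Working session

There is one attempt and no reset: what is moved stays moved. The work goes in short steps, Python scripts to look and compute and a shell command to move; the robot and the scene stay as the last step left them, time stands still between calls to the robot, and variables do not carry over. Pictures are saved under pics/ and viewed, at most 14 in all, crops included, and the job is handed in when it is done.

```bash
ls; mkdir -p pics; python3 - <<'E'
from station import sense, vision
import cv2, numpy as np
s=sense(); print(s)
for n in ("top","scene"):
    d=vision.snapshot(n); cv2.imwrite(f"pics/{n}0.png",d["image"]); np.savez(f"{n}0.npz",**d); print(d["pose"].round(3),d["mtx"].round(1),d["dist"])
E
```

```text
pics
{'t': 0.0, 'q': array([-1.51150764e+00,  5.28495266e-01,  1.43392107e+00, -3.09421028e-05,
        1.18137564e+00, -1.78495972e-01]), 'qd': array([-0.00127964,  0.00032581, -0.00024544,  0.00074928, -0.00044726,
        0.00199671]), 'tau': array([-4.95592085e-04, -4.42344153e+01, -1.78025633e+01, -2.26052193e-04,
        8.37506843e-03,  2.94489233e-06]), 'tcp_pos': array([ 0.1472008 , -0.60671327,  0.24730972]), 'tool_rot': array([ 9.92939329e-01,  1.18618206e-01,  5.12241721e-05, -1.09856081e-03]), 'force': array([0.46914351, 0.59199902, 1.09941716]), 'ft_torque': array([ 0.00461578,  0.00928057, -0.03105245]), 'gripper_force': 0.0, 'finger_gap': 1.0001683205085734}
[[-0.005 -0.99   0.142  0.367]
 [-1.     0.003 -0.015 -0.021]
 [ 0.014 -0.142 -0.99   1.274]
 [ 0.     0.     0.     1.   ]] [[510.6   0.  324.6]
 [  0.  510.6 245.1]
 [  0.    0.    1. ]] [0.02011376 0.         0.         0.         0.        ]
[[ 0.591  0.603 -0.536  1.058]
 [ 0.807 -0.43   0.405 -0.437]
 [ 0.013 -0.671 -0.741  0.781]
 [ 0.     0.     0.     1.   ]] [[482.3   0.  319.2]
 [  0.  482.3 244.9]
 [  0.    0.    1. ]] [-0.07007502  0.          0.          0.          0.        ]
```

View pics/top0.png

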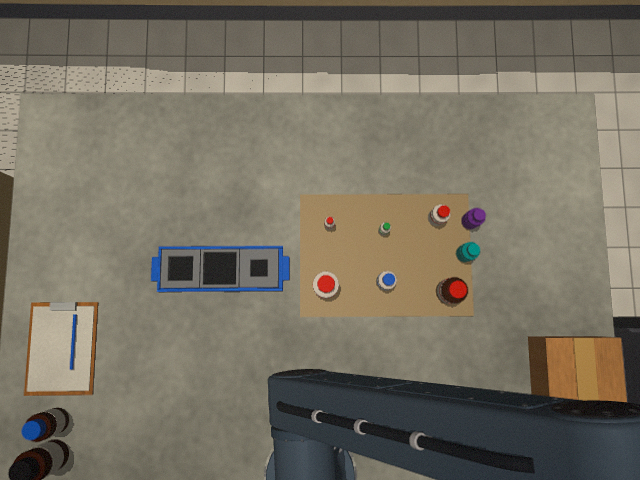

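View pics/scene0.png

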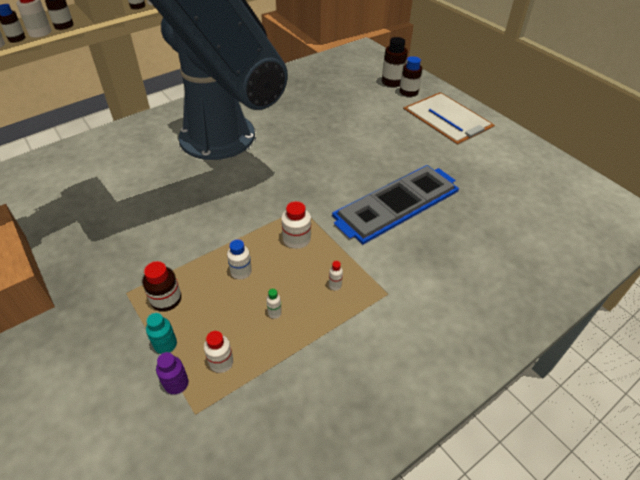

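The top view shows the red-capped white bottles at about (326,285) large, (441,213) medium and (329,221) small. Amber is at (455,290), blue at (388,281) and green at (386,228). The tote cells are medium (180,268), large (220,268) and small (259,268), and the scene view agrees with this. The purple (474,217) and turquoise (469,251) look-alikes stand close to the medium bottle.

```bash
cat > h.py <<'E'
import cv2, numpy as np
def rays(d,uv):
    n=cv2.undistortPoints(np.float32(uv).reshape(-1,1,2),d["mtx"],d["dist"]).reshape(-1,2)
    return np.c_[n,np.ones(len(n))]
def depth_pts(d,mask,T=None):
    T=d["pose"] if T is None else T
    v,u=np.nonzero(mask&(d["range_z"]>0)); r=rays(d,np.c_[u,v])*d["range_z"][v,u][:,None]
    return r@T[:3,:3].T+T[:3,3]
def plane_pts(d,uv,z,T=None):
    T=d["pose"] if T is None else T
    r=rays(d,uv)@T[:3,:3].T; return T[:3,3]+r*((z-T[2,3])/r[:,2])[:,None]
def cmask(im,c):
    h,s,v=cv2.split(cv2.cvtColor(im,cv2.COLOR_BGR2HSV))
    H={"red":(h<8)|(h>172),"green":(h>45)&(h<75),"blue":(h>105)&(h<125)}[c]
    return H&(s>130)&(v>70)
E
python3 - <<'E'
from h import *
top={"red":[("L",326,285,.094),("M",441,213,.084),("S",329,221,.070),("amber",456,290,.094)],"blue":[("blue",388,281,.084)],"green":[("green",386,228,.070)]}
sc={"red":[("L",296,212,.094),("M",215,342,.084),("S",337,267,.070),("amber",156,272,.094)],"blue":[("blue",237,247,.084)],"green":[("green",273,296,.070)]}
for n,tb in(("top",top),("scene",sc)):
    d=dict(np.load(n+"0.npz")); print(n)
    for c,l in tb.items():
        m=cmask(d["image"],c)
        for nm,u,v,z in l:
            w=np.zeros_like(m); w[v-22:v+23,u-22:u+23]=1
            P=depth_pts(d,m&w); q=P[abs(P[:,2]-z)<.005]
            if len(q)==0: print(nm,len(P),P[:,2].min() if len(P) else 0,P[:,2].max() if len(P) else 0); continue
            c0,r=cv2.minEnclosingCircle(np.float32(q[:,:2]))
            print(nm,len(P),len(q),"mean",q.mean(0).round(4),"circ",np.round(c0,4),"dia",round(2*r,4))
    if n=="top":
        g=cv2.cvtColor(d["image"],cv2.COLOR_BGR2GRAY)
        w=np.zeros_like(g); w[240:297,150:292]=1
        _,_,_,_=0,0,0,0
        cs,_=cv2.findContours(((g<60)&(w>0)).astype(np.uint8),cv2.RETR_EXTERNAL,cv2.CHAIN_APPROX_NONE)
        for k in cs:
            if cv2.contourArea(k)>100:
                p=plane_pts(d,k,.020)[:,:2]; print("cell",cv2.minAreaRect(np.float32(p)))
        b=cmask(d["image"],"blue")|((g>=60)&(w>0)&False)
        P=depth_pts(d,w>0); t=P[(P[:,2]>.014)]; print("cells top z",np.median(t[:,2]),cv2.minAreaRect(np.float32(t[:,:2])))
        v,u=np.nonzero(b&(w>0)); print("tote",cv2.minAreaRect(np.float32(plane_pts(d,np.c_[u,v],.012)[:,:2])))
E
```

```text
top
L 243 231 mean [ 0.4471 -0.0396  0.0939] circ [ 0.4472 -0.0396] dia 0.0404
M 118 108 mean [ 0.6186 -0.3208  0.0844] circ [ 0.6185 -0.3216] dia 0.0291
S 39 37 mean [ 0.601  -0.0499  0.07  ] circ [ 0.6008 -0.0502] dia 0.017
amber 286 240 mean [ 0.4323 -0.3435  0.0943] circ [ 0.4321 -0.344 ] dia 0.0415
blue 104 100 mean [ 0.4576 -0.1866  0.084 ] circ [ 0.4575 -0.1866] dia 0.0272
green 32 30 mean [ 0.5865 -0.1865  0.0707] circ [ 0.5862 -0.1871] dia 0.0158
cell ((0.4921361804008484, 0.1237659603357315), (0.04152790084481239, 0.037052035331726074), 89.75326538085938)
cell ((0.4921906888484955, 0.31590208411216736), (0.057021964341402054, 0.058460645377635956), 1.8344240188598633)
cell ((0.49263322353363037, 0.2204178273677826), (0.07941656559705734, 0.07648378610610962), 89.79902648925781)
cells top z 0.019417991138965585 ((0.4907682240009308, 0.2192939966917038), (0.11152331531047821, 0.3354225158691406), 0.06025578826665878)
tote ((0.4919278025627136, 0.22044271230697632), (0.11123322695493698, 0.3369430899620056), 0.275623619556427)
scene
L 330 223 mean [ 0.4479 -0.04    0.0928] circ [ 0.448  -0.0381] dia 0.043
M 276 201 mean [ 0.6193 -0.3221  0.0824] circ [ 0.6187 -0.3222] dia 0.0295
S 71 48 mean [ 0.6015 -0.0507  0.0686] circ [ 0.6013 -0.0509] dia 0.0158
amber 453 321 mean [ 0.4332 -0.3444  0.0927] circ [ 0.4322 -0.3442] dia 0.0425
blue 162 122 mean [ 0.4588 -0.1876  0.0828] circ [ 0.4567 -0.1865] dia 0.0291
green 67 54 mean [ 0.5869 -0.1869  0.0686] circ [ 0.5865 -0.1866] dia 0.0163
```

Depth and sizes agree between the two cameras: cap diameters are right and the cells measure about 40, 58 and 79 mm. I'll pick with the fingers closing along x (yaw 90°), which keeps them clear of the purple bottle, and take the medium bottle first.

```bash
python3 -m crank '[{"dp":[0.874,0.529,0],"angular":[0,0,4.24]},{"dp":[0.874,0.529,0],"angular":[0,0,4.24]},{"dp":[0.874,0.529,0],"angular":[0,0,4.24]},{"dp":[0.874,0.529,0],"angular":[0,0,4.24]},{"dp":[0.874,0.529,0],"angular":[0,0,4.24]},{"dp":[0.874,0.529,0],"angular":[0,0,4.24]},{"dp":[0.874,0.529,0],"angular":[0,0,4.24]},{"dp":[0.874,0.529,0],"angular":[0,0,4.24]},{"dp":[0.874,0.529,0],"angular":[0,0,4.24]},{"dp":[0.874,0.529,0],"angular":[0,0,4.24]},{"dp":[0.874,0.529,0],"angular":[0,0,4.24]},{"dp":[0.874,0.529,0],"angular":[0,0,4.24]},{"dp":[0.874,0.529,0],"angular":[0,0,4.24]},{"dp":[0.874,0.529,0],"angular":[0,0,4.24]},{"dp":[0.874,0.529,0],"angular":[0,0,4.24]},{"dp":[0.874,0.529,0],"angular":[0,0,4.24]},{"dp":[0.874,0.529,0],"angular":[0,0,4.24]},{"dp":[0.874,0.529,0],"angular":[0,0,4.24]},{"dp":[0,0,0],"angular":[0,0,0]},{"dp":[0,0,0],"angular":[0,0,0]}]' 0 30
cat > w.py <<'E'
import sys
from station import sense, vision
from h import *
from scipy.spatial.transform import Rotation as R
s=sense(); d=vision.snapshot("wrist"); cv2.imwrite(f"pics/{sys.argv[1]}.png",d["image"])
T=np.eye(4); T[:3,:3]=R.from_quat(s["tool_rot"]).as_matrix(); T[:3,3]=s["tcp_pos"]
print("tcp",s["tcp_pos"].round(4),"rot",R.from_quat(s["tool_rot"]).as_euler("ZYX",True).round(2))
T=T@d["mount"]; P=depth_pts(d,cmask(d["image"],"red"),T)
z=float(sys.argv[2]); P=P[abs(P[:,2]-z)<.006]
if len(P): c,r=cv2.minEnclosingCircle(np.float32(P[:,:2])); print(len(P),P.mean(0).round(4),np.round(c,4),"dia",round(2*r,4))
E
python3 w.py w1 .084
```

```text
t: 2.1
tcp_pos: [0.6191, -0.321, 0.2475]
tool_rot: [0.707, 0.707, -0.0, -0.001]
force: [-0.7, -0.2, -0.5]
finger_gap: 0.999
gripper_force: 0.0
tcp [ 0.6191 -0.321   0.2475] rot [ 8.999e+01 -3.000e-02 -1.799e+02]
1070 [ 0.5701 -0.3244  0.0841] [ 0.5275 -0.3211] dia 0.2099
```

View pics/w1.png

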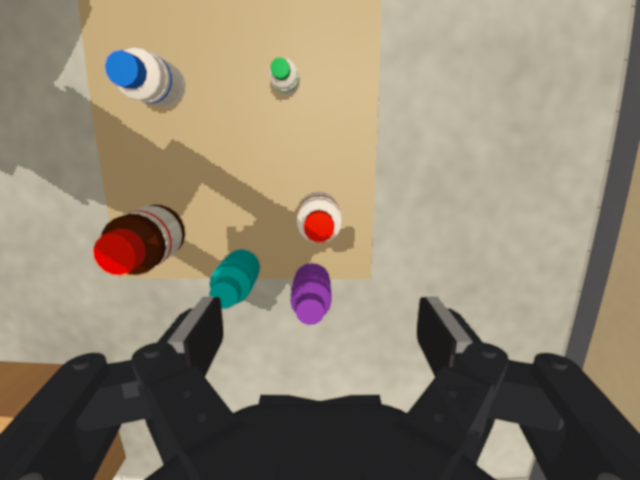

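The picture shows the medium bottle's cap at (319,226) with the fingers either side of it in x. Purple (312,295) and turquoise (233,278) are out of the finger plane. I'll descend, close and lift.

```bash
sed -i 's/^z=float.*/z=float(sys.argv[2]); P=P[(abs(P[:,2]-z)<.006)\&(np.hypot(*(P[:,:2]-s["tcp_pos"][:2]).T)<.06)]/' w.py
python3 -m crank '[{"dp":[0,0,-0.9],"angular":[0,0,0]},{"dp":[0,0,-0.9],"angular":[0,0,0]},{"dp":[0,0,-0.9],"angular":[0,0,0]},{"dp":[0,0,-0.9],"angular":[0,0,0]},{"dp":[0,0,-0.9],"angular":[0,0,0]},{"dp":[0,0,-0.6],"angular":[0,0,0]},{"dp":[0,0,-0.6],"angular":[0,0,0]},{"dp":[0,0,-0.6],"angular":[0,0,0]},{"dp":[0,0,-0.6],"angular":[0,0,0]},{"dp":[0,0,0],"angular":[0,0,0]},{"dp":[0,0,0],"angular":[0,0,0]}]' 0 30
python3 -m crank '[{"dp":[0,0,0],"angular":[0,0,0]},{"dp":[0,0,0],"angular":[0,0,0]},{"dp":[0,0,0],"angular":[0,0,0]},{"dp":[0,0,0],"angular":[0,0,0]},{"dp":[0,0,0],"angular":[0,0,0]},{"dp":[0,0,0],"angular":[0,0,0]},{"dp":[0,0,0],"angular":[0,0,0]},{"dp":[0,0,0],"angular":[0,0,0]},{"dp":[0,0,0],"angular":[0,0,0]},{"dp":[0,0,0],"angular":[0,0,0]}]' 1 30
```

```text
t: 3.25
tcp_pos: [0.6189, -0.3219, 0.0409]
tool_rot: [0.708, 0.707, -0.0, -0.0]
force: [0.0, -0.1, 0.5]
finger_gap: 0.996
gripper_force: 0.0
t: 4.25
tcp_pos: [0.6199, -0.3221, 0.0425]
tool_rot: [0.707, 0.707, 0.0, 0.001]
force: [-0.8, 0.4, 6.2]
finger_gap: 0.506
gripper_force: 31.1
```

Gripped at about 43 mm opening. Lifting now.

```bash
python3 -m crank '[{"dp":[0,0,0.1],"angular":[0,0,0]},{"dp":[0,0,0.2],"angular":[0,0,0]},{"dp":[0,0,0.4],"angular":[0,0,0]},{"dp":[0,0,0.6],"angular":[0,0,0]},{"dp":[0,0,0.7],"angular":[0,0,0]},{"dp":[0,0,0.7],"angular":[0,0,0]},{"dp":[0,0,0.7],"angular":[0,0,0]},{"dp":[0,0,0.7],"angular":[0,0,0]},{"dp":[0,0,0.5],"angular":[0,0,0]},{"dp":[0,0,0.3],"angular":[0,0,0]},{"dp":[0,0,0.1],"angular":[0,0,0]},{"dp":[0,0,0],"angular":[0,0,0]},{"dp":[0,0,0],"angular":[0,0,0]}]'; python3 w.py w2 .2417
```

```text
t: 5.55
tcp_pos: [0.6186, -0.3213, 0.1902]
tool_rot: [0.707, 0.707, -0.0, -0.001]
force: [-0.6, 0.3, -0.5]
finger_gap: 0.507
gripper_force: 30.6
tcp [ 0.6186 -0.3213  0.1902] rot [ 8.994e+01 -7.000e-02 -1.799e+02]
100 [ 0.6199 -0.3115  0.2467] [ 0.62  -0.312] dia 0.0221
```

```bash
sed -i 's/^z=float/P0=P; print("red near z pct",np.percentile(P[np.hypot(*(P[:,:2]-s["tcp_pos"][:2]).T)<.06][:,2],[5,25,50,75,95]).round(4)) if len(P) else 0\n&/' w.py; python3 w.py w3 .232
```

```text
tcp [ 0.6186 -0.3213  0.19  ] rot [ 8.9940e+01 -8.0000e-02 -1.7989e+02]
red near z pct [0.2158 0.2269 0.2314 0.2319 0.2326]
4731 [ 0.6199 -0.3148  0.2312] [ 0.6196 -0.3187] dia 0.0284
```

View pics/w2.png

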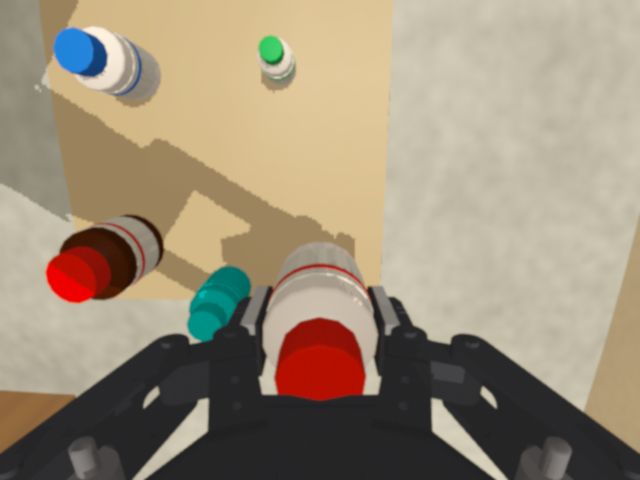

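It is held upright: the cap is at (320,360), with its top at 0.232 as expected for base 0.148. Moving over to the medium cell.

```bash
python3 -m crank '[{"dp":[-0.04,0.2,0],"angular":[0,0,0]},{"dp":[-0.08,0.4,0],"angular":[0,0,0]},{"dp":[-0.12,0.6,0],"angular":[0,0,0]},{"dp":[-0.16,0.8,0],"angular":[0,0,0]},{"dp":[-0.2,1,0],"angular":[0,0,0]},{"dp":[-0.2,1,0],"angular":[0,0,0]},{"dp":[-0.2,1,0],"angular":[0,0,0]},{"dp":[-0.2,1,0],"angular":[0,0,0]},{"dp":[-0.2,1,0],"angular":[0,0,0]},{"dp":[-0.2,1,0],"angular":[0,0,0]},{"dp":[-0.2,1,0],"angular":[0,0,0]},{"dp":[-0.2,1,0],"angular":[0,0,0]},{"dp":[-0.2,1,0],"angular":[0,0,0]},{"dp":[-0.2,1,0],"angular":[0,0,0]},{"dp":[-0.2,1,0],"angular":[0,0,0]},{"dp":[-0.2,1,0],"angular":[0,0,0]},{"dp":[-0.2,1,0],"angular":[0,0,0]},{"dp":[-0.2,1,0],"angular":[0,0,0]},{"dp":[-0.2,1,0],"angular":[0,0,0]},{"dp":[-0.2,1,0],"angular":[0,0,0]}]' >/dev/null
python3 -m crank '[{"dp":[-0.18,0.9,0],"angular":[0,0,0]},{"dp":[-0.16,0.8,0],"angular":[0,0,0]},{"dp":[-0.14,0.7,0],"angular":[0,0,0]},{"dp":[-0.1,0.5,0],"angular":[0,0,0]},{"dp":[-0.05,0.25,0],"angular":[0,0,0]},{"dp":[-0.01,0.08,0],"angular":[0,0,0]},{"dp":[0,0,0],"angular":[0,0,0]},{"dp":[0,0,0],"angular":[0,0,0]},{"dp":[0,0,0],"angular":[0,0,0]}]'; python3 w.py w4 .232
```

```text
t: 8.55
tcp_pos: [0.4923, 0.3144, 0.1913]
tool_rot: [0.708, 0.706, -0.0, 0.0]
force: [0.6, 0.3, -0.6]
finger_gap: 0.502
gripper_force: 30.6
tcp [0.4923 0.3144 0.1913] rot [ 8.9880e+01  1.0000e-02 -1.7999e+02]
red near z pct [0.191  0.228  0.2327 0.2333 0.234 ]
4880 [0.4934 0.3212 0.2324] [0.4933 0.317 ] dia 0.0282
```

```bash
cat > t.py <<'E'
import sys
from station import vision
from h import *
# top view: red cap tops near a given height, all blobs
d=vision.snapshot("top"); cv2.imwrite(f"pics/{sys.argv[1]}.png",d["image"])
for c in("red","blue","green"):
    n,l,st,_=cv2.connectedComponentsWithStats(cmask(d["image"],c).astype(np.uint8))
    for i in range(1,n):
        if 15<st[i,4]<600:
            P=depth_pts(d,l==i)
            if len(P)<10: continue
            z=np.percentile(P[:,2],80)
            q=P[abs(P[:,2]-z)<.005]
            if len(q) and z>.05: c0,r=cv2.minEnclosingCircle(np.float32(q[:,:2])); print(c,len(q),np.r_[q.mean(0)].round(4),"circ",np.round(c0,4),round(2*r,4))
E
python3 t.py t1
```

```text
red 36 [ 0.6007 -0.0503  0.0699] circ [ 0.6008 -0.0502] 0.0173
red 213 [ 0.4468 -0.0396  0.0946] circ [ 0.447  -0.0397] 0.0406
red 220 [ 0.4321 -0.3439  0.0948] circ [ 0.4325 -0.3443] 0.0413
blue 95 [ 0.4576 -0.1863  0.0848] circ [ 0.4578 -0.1863] 0.0272
green 31 [ 0.5868 -0.1867  0.0699] circ [ 0.5871 -0.1862] 0.0157
```

```bash
python3 -m crank '[{"dp":[0,0.03,-0.3],"angular":[0,0,0]},{"dp":[0,0,-0.6],"angular":[0,0,0]},{"dp":[0,0,-0.7],"angular":[0,0,0]},{"dp":[0,0,-0.7],"angular":[0,0,0]},{"dp":[0,0,-0.7],"angular":[0,0,0]},{"dp":[0,0,-0.5],"angular":[0,0,0]},{"dp":[0,0,-0.4],"angular":[0,0,0]},{"dp":[0,0,-0.3],"angular":[0,0,0]},{"dp":[0,0,-0.2],"angular":[0,0,0]},{"dp":[0,0,-0.1],"angular":[0,0,0]},{"dp":[0,0,-0.05],"angular":[0,0,0]},{"dp":[0,0,0],"angular":[0,0,0]},{"dp":[0,0,0],"angular":[0,0,0]}]'
python3 -m crank '[{"dp":[0,0,-0.05],"angular":[0,0,0]},{"dp":[0,0,-0.03],"angular":[0,0,0]},{"dp":[0,0,-0.03],"angular":[0,0,0]},{"dp":[0,0,0],"angular":[0,0,0]},{"dp":[0,0,0],"angular":[0,0,0]}]'
```

```text
t: 9.95
tcp_pos: [0.4923, 0.3162, 0.0553]
tool_rot: [0.707, 0.707, 0.0, 0.0]
force: [-0.3, 0.4, -0.7]
finger_gap: 0.504
gripper_force: 30.6
t: 10.45
tcp_pos: [0.492, 0.3161, 0.0514]
tool_rot: [0.707, 0.707, -0.0, -0.0]
force: [0.3, 0.1, -1.2]
finger_gap: 0.504
gripper_force: 30.6
```

```bash
python3 -m crank '[{"dp":[0,0,-0.03],"angular":[0,0,0]},{"dp":[0,0,-0.02],"angular":[0,0,0]},{"dp":[0,0,0],"angular":[0,0,0]},{"dp":[0,0,0],"angular":[0,0,0]}]'
python3 -m crank '[{"dp":[0,0,-0.03],"angular":[0,0,0]},{"dp":[0,0,0],"angular":[0,0,0]},{"dp":[0,0,0],"angular":[0,0,0]}]'
```

```text
t: 10.85
tcp_pos: [0.492, 0.3161, 0.05]
tool_rot: [0.707, 0.707, -0.0, -0.0]
force: [-0.8, 0.2, -0.9]
finger_gap: 0.504
gripper_force: 30.6
t: 11.15
tcp_pos: [0.4921, 0.3161, 0.0495]
tool_rot: [0.707, 0.707, 0.0, 0.0]
force: [-0.3, -1.5, 3.5]
finger_gap: 0.506
gripper_force: 30.9
```

Contact force came exactly at the predicted height. Releasing and retreating.

```bash
python3 -m crank '[{"dp":[0,0,0],"angular":[0,0,0]},{"dp":[0,0,0],"angular":[0,0,0]},{"dp":[0,0,0],"angular":[0,0,0]},{"dp":[0,0,0],"angular":[0,0,0]},{"dp":[0,0,0],"angular":[0,0,0]},{"dp":[0,0,0],"angular":[0,0,0]},{"dp":[0,0,0],"angular":[0,0,0]},{"dp":[0,0,0],"angular":[0,0,0]}]' 0
python3 -m crank '[{"dp":[0,0,0.2],"angular":[0,0,0]},{"dp":[0,0,0.5],"angular":[0,0,0]},{"dp":[0,0,0.8],"angular":[0,0,0]},{"dp":[0,0,1],"angular":[0,0,0]},{"dp":[0,0,1],"angular":[0,0,0]},{"dp":[0,0,0.8],"angular":[0,0,0]},{"dp":[0,0,0.7],"angular":[0,0,0]},{"dp":[0,0,0],"angular":[0,0,0]},{"dp":[0,0,0],"angular":[0,0,0]}]'; python3 w.py w5 .091
```

```text
t: 11.95
tcp_pos: [0.492, 0.3161, 0.0491]
tool_rot: [0.707, 0.707, 0.0, 0.0]
force: [0.3, -0.7, -0.2]
finger_gap: 1.002
gripper_force: 0.0
t: 12.85
tcp_pos: [0.492, 0.3161, 0.2001]
tool_rot: [0.707, 0.707, 0.001, 0.0]
force: [-0.2, -0.1, -0.6]
finger_gap: 1.001
gripper_force: 0.0
tcp [0.492  0.3161 0.2001] rot [ 8.9950e+01 -4.0000e-02  1.7991e+02]
red near z pct [0.0873 0.0907 0.0912 0.0917 0.0923]
1129 [0.4933 0.3186 0.0911] [0.4929 0.3178] dia 0.0292
```

Medium stands at (0.493, 0.318) with its top at 0.091, which is right. Next is the large bottle.

```bash
python3 -m crank '[{"dp":[-0.06,-0.5,0],"angular":[0,0,0]},{"dp":[-0.125,-1,0],"angular":[0,0,0]},{"dp":[-0.125,-1,0],"angular":[0,0,0]},{"dp":[-0.125,-1,0],"angular":[0,0,0]},{"dp":[-0.125,-1,0],"angular":[0,0,0]},{"dp":[-0.125,-1,0],"angular":[0,0,0]},{"dp":[-0.125,-1,0],"angular":[0,0,0]},{"dp":[-0.125,-1,0],"angular":[0,0,0]},{"dp":[-0.125,-1,0],"angular":[0,0,0]},{"dp":[-0.125,-1,0],"angular":[0,0,0]},{"dp":[-0.125,-1,0],"angular":[0,0,0]},{"dp":[-0.125,-1,0],"angular":[0,0,0]},{"dp":[-0.05,-0.35,0],"angular":[0,0,0]},{"dp":[0,0,0],"angular":[0,0,0]},{"dp":[0,0,0],"angular":[0,0,0]},{"dp":[0,0,0],"angular":[0,0,0]}]'; python3 w.py w6 .094
```

```text
t: 14.5
tcp_pos: [0.4471, -0.0384, 0.1989]
tool_rot: [0.707, 0.707, -0.0, -0.001]
force: [0.4, -0.8, 0.4]
finger_gap: 0.997
gripper_force: 0.0
tcp [ 0.4471 -0.0384  0.1989] rot [ 9.0010e+01 -3.0000e-02 -1.7995e+02]
red near z pct [0.0925 0.0937 0.0942 0.0947 0.0953]
2304 [ 0.4469 -0.0369  0.0941] [ 0.447 -0.038] dia 0.0408
```

```bash
python3 -m crank '[{"dp":[0,-0.02,-0.5],"angular":[0,0,0]},{"dp":[0,0,-0.8],"angular":[0,0,0]},{"dp":[0,0,-0.8],"angular":[0,0,0]},{"dp":[0,0,-0.8],"angular":[0,0,0]},{"dp":[0,0,-0.7],"angular":[0,0,0]},{"dp":[0,0,-0.6],"angular":[0,0,0]},{"dp":[0,0,-0.5],"angular":[0,0,0]},{"dp":[0,0,-0.3],"angular":[0,0,0]},{"dp":[0,0,-0.1],"angular":[0,0,0]},{"dp":[0,0,0],"angular":[0,0,0]},{"dp":[0,0,0],"angular":[0,0,0]}]'
python3 -m crank '[{"dp":[0,0,0],"angular":[0,0,0]},{"dp":[0,0,0],"angular":[0,0,0]},{"dp":[0,0,0],"angular":[0,0,0]},{"dp":[0,0,0],"angular":[0,0,0]},{"dp":[0,0,0],"angular":[0,0,0]},{"dp":[0,0,0],"angular":[0,0,0]},{"dp":[0,0,0],"angular":[0,0,0]},{"dp":[0,0,0],"angular":[0,0,0]}]' 1 40
python3 -m crank '[{"dp":[0,0,0.1],"angular":[0,0,0]},{"dp":[0,0,0.2],"angular":[0,0,0]},{"dp":[0,0,0.4],"angular":[0,0,0]},{"dp":[0,0,0.6],"angular":[0,0,0]},{"dp":[0,0,0.7],"angular":[0,0,0]},{"dp":[0,0,0.7],"angular":[0,0,0]},{"dp":[0,0,0.7],"angular":[0,0,0]},{"dp":[0,0,0.7],"angular":[0,0,0]},{"dp":[0,0,0.5],"angular":[0,0,0]},{"dp":[0,0,0.3],"angular":[0,0,0]},{"dp":[0,0,0.1],"angular":[0,0,0]},{"dp":[0,0,0],"angular":[0,0,0]},{"dp":[0,0,0],"angular":[0,0,0]}]'; python3 w.py w7 .243
```

```text
t: 15.65
tcp_pos: [0.4478, -0.0399, 0.0466]
tool_rot: [0.707, 0.707, 0.0, 0.0]
force: [0.5, 0.6, -0.9]
finger_gap: 1.0
gripper_force: 0.0
t: 16.45
tcp_pos: [0.4476, -0.0401, 0.0469]
tool_rot: [0.707, 0.707, 0.0, 0.0]
force: [0.0, 0.1, 5.8]
finger_gap: 0.712
gripper_force: 43.2
t: 17.75
tcp_pos: [0.4469, -0.0398, 0.1955]
tool_rot: [0.707, 0.707, -0.0, -0.001]
force: [0.4, 0.2, -2.0]
finger_gap: 0.711
gripper_force: 43.9
tcp [ 0.4469 -0.0398  0.1955] rot [ 8.9940e+01 -3.0000e-02 -1.7991e+02]
red near z pct [0.2267 0.2384 0.2426 0.2431 0.2438]
7885 [ 0.4481 -0.0279  0.2425] [ 0.4483 -0.037 ] dia 0.0402
```

The large bottle is held, with its cap top at 0.243. Carrying it to the large cell.

```bash
python3 -m crank '[{"dp":[0.04,0.2,0],"angular":[0,0,0]},{"dp":[0.07,0.4,0],"angular":[0,0,0]},{"dp":[0.1,0.6,0],"angular":[0,0,0]},{"dp":[0.14,0.8,0],"angular":[0,0,0]},{"dp":[0.16,0.9,0],"angular":[0,0,0]},{"dp":[0.16,0.9,0],"angular":[0,0,0]},{"dp":[0.16,0.9,0],"angular":[0,0,0]},{"dp":[0.16,0.9,0],"angular":[0,0,0]},{"dp":[0.16,0.9,0],"angular":[0,0,0]},{"dp":[0.14,0.8,0],"angular":[0,0,0]},{"dp":[0.1,0.6,0],"angular":[0,0,0]},{"dp":[0.07,0.4,0],"angular":[0,0,0]},{"dp":[0.04,0.2,0],"angular":[0,0,0]},{"dp":[0,0.07,0],"angular":[0,0,0]},{"dp":[0,0,0],"angular":[0,0,0]},{"dp":[0,0,0],"angular":[0,0,0]}]'
python3 -m crank '[{"dp":[0,0,-0.3],"angular":[0,0,0]},{"dp":[0,0,-0.6],"angular":[0,0,0]},{"dp":[0,0,-0.7],"angular":[0,0,0]},{"dp":[0,0,-0.7],"angular":[0,0,0]},{"dp":[0,0,-0.7],"angular":[0,0,0]},{"dp":[0,0,-0.5],"angular":[0,0,0]},{"dp":[0,0,-0.4],"angular":[0,0,0]},{"dp":[0,0,-0.3],"angular":[0,0,0]},{"dp":[0,0,-0.2],"angular":[0,0,0]},{"dp":[0,0,-0.1],"angular":[0,0,0]},{"dp":[0,0,0],"angular":[0,0,0]},{"dp":[0,0,0],"angular":[0,0,0]}]'
```

```text
t: 19.4
tcp_pos: [0.4923, 0.2164, 0.196]
tool_rot: [0.708, 0.706, -0.0, -0.0]
force: [0.0, -0.5, -1.9]
finger_gap: 0.71
gripper_force: 43.9
t: 20.6
tcp_pos: [0.4928, 0.2172, 0.0616]
tool_rot: [0.707, 0.707, 0.0, 0.0]
force: [0.3, -0.8, -2.3]
finger_gap: 0.713
gripper_force: 43.9
```

```bash
python3 -m crank '[{"dp":[-0.02,0.1,0],"angular":[0,0,0]},{"dp":[0,0,-0.08],"angular":[0,0,0]},{"dp":[0,0,-0.06],"angular":[0,0,0]},{"dp":[0,0,-0.04],"angular":[0,0,0]},{"dp":[0,0,-0.03],"angular":[0,0,0]},{"dp":[0,0,-0.03],"angular":[0,0,0]},{"dp":[0,0,0],"angular":[0,0,0]},{"dp":[0,0,0],"angular":[0,0,0]}]'
python3 -m crank '[{"dp":[0,0,-0.03],"angular":[0,0,0]},{"dp":[0,0,0],"angular":[0,0,0]},{"dp":[0,0,0],"angular":[0,0,0]}]'
```

```text
t: 21.4
tcp_pos: [0.4919, 0.2201, 0.0539]
tool_rot: [0.707, 0.707, 0.0, 0.0]
force: [-0.6, 1.2, -1.4]
finger_gap: 0.71
gripper_force: 43.8
t: 21.7
tcp_pos: [0.4919, 0.2201, 0.0539]
tool_rot: [0.707, 0.707, 0.0, 0.0]
force: [-1.8, -1.0, 6.0]
finger_gap: 0.71
gripper_force: 44.7
```

```bash
python3 -m crank '[{"dp":[0,0,0],"angular":[0,0,0]},{"dp":[0,0,0],"angular":[0,0,0]},{"dp":[0,0,0],"angular":[0,0,0]},{"dp":[0,0,0],"angular":[0,0,0]},{"dp":[0,0,0],"angular":[0,0,0]},{"dp":[0,0,0],"angular":[0,0,0]},{"dp":[0,0,0],"angular":[0,0,0]},{"dp":[0,0,0],"angular":[0,0,0]}]' 0
python3 -m crank '[{"dp":[0,0,0.2],"angular":[0,0,0]},{"dp":[0,0,0.5],"angular":[0,0,0]},{"dp":[0,0,0.8],"angular":[0,0,0]},{"dp":[0,0,1],"angular":[0,0,0]},{"dp":[0,0,1],"angular":[0,0,0]},{"dp":[0,0,0.8],"angular":[0,0,0]},{"dp":[0,0,0.6],"angular":[0,0,0]},{"dp":[0,0,0],"angular":[0,0,0]},{"dp":[0,0,0],"angular":[0,0,0]}]'; python3 w.py w8 .101
```

```text
t: 22.5
tcp_pos: [0.4919, 0.2201, 0.053]
tool_rot: [0.707, 0.707, 0.0, -0.0]
force: [-0.6, 0.2, -0.4]
finger_gap: 0.998
gripper_force: 0.0
t: 23.4
tcp_pos: [0.4916, 0.22, 0.2001]
tool_rot: [0.707, 0.707, 0.0, 0.0]
force: [0.2, -0.1, -0.1]
finger_gap: 1.004
gripper_force: 0.0
tcp [0.4916 0.22   0.2001] rot [ 8.9940e+01 -1.0000e-02  1.7998e+02]
red near z pct [0.0996 0.1008 0.1012 0.1017 0.1023]
2421 [0.4932 0.2232 0.1012] [0.4932 0.2222] dia 0.0411
```

Large stands at (0.493, 0.222) with its top at 0.101. On to the small bottle.

```bash
python3 -m crank '[{"dp":[0.18,-0.45,0],"angular":[0,0,0]},{"dp":[0.365,-0.9,0],"angular":[0,0,0]},{"dp":[0.365,-0.9,0],"angular":[0,0,0]},{"dp":[0.365,-0.9,0],"angular":[0,0,0]},{"dp":[0.365,-0.9,0],"angular":[0,0,0]},{"dp":[0.365,-0.9,0],"angular":[0,0,0]},{"dp":[0.365,-0.9,0],"angular":[0,0,0]},{"dp":[0.365,-0.9,0],"angular":[0,0,0]},{"dp":[0.365,-0.9,0],"angular":[0,0,0]},{"dp":[0.365,-0.9,0],"angular":[0,0,0]},{"dp":[0.18,-0.45,0],"angular":[0,0,0]},{"dp":[0,0,0],"angular":[0,0,0]},{"dp":[0,0,0],"angular":[0,0,0]},{"dp":[0,0,0],"angular":[0,0,0]}]'; python3 w.py w9 .070
```

```text
t: 24.85
tcp_pos: [0.6002, -0.0486, 0.1996]
tool_rot: [0.707, 0.707, -0.0, -0.001]
force: [0.4, 0.0, -0.8]
finger_gap: 0.999
gripper_force: 0.0
tcp [ 0.6002 -0.0486  0.1996] rot [ 9.001e+01 -5.000e-02 -1.799e+02]
red near z pct [0.0672 0.0697 0.0702 0.0707 0.0714]
337 [ 0.601  -0.0479  0.07  ] [ 0.601  -0.0485] dia 0.0166
```

```bash
python3 -m crank '[{"dp":[0.02,-0.03,-0.5],"angular":[0,0,0]},{"dp":[0,0,-0.8],"angular":[0,0,0]},{"dp":[0,0,-0.8],"angular":[0,0,0]},{"dp":[0,0,-0.8],"angular":[0,0,0]},{"dp":[0,0,-0.8],"angular":[0,0,0]},{"dp":[0,0,-0.7],"angular":[0,0,0]},{"dp":[0,0,-0.6],"angular":[0,0,0]},{"dp":[0,0,-0.35],"angular":[0,0,0]},{"dp":[0,0,-0.1],"angular":[0,0,0]},{"dp":[0,0,0],"angular":[0,0,0]},{"dp":[0,0,0],"angular":[0,0,0]}]'
python3 -m crank '[{"dp":[0,0,0],"angular":[0,0,0]},{"dp":[0,0,0],"angular":[0,0,0]},{"dp":[0,0,0],"angular":[0,0,0]},{"dp":[0,0,0],"angular":[0,0,0]},{"dp":[0,0,0],"angular":[0,0,0]},{"dp":[0,0,0],"angular":[0,0,0]},{"dp":[0,0,0],"angular":[0,0,0]},{"dp":[0,0,0],"angular":[0,0,0]},{"dp":[0,0,0],"angular":[0,0,0]},{"dp":[0,0,0],"angular":[0,0,0]},{"dp":[0,0,0],"angular":[0,0,0]},{"dp":[0,0,0],"angular":[0,0,0]}]' 1 25
python3 -m crank '[{"dp":[0,0,0.1],"angular":[0,0,0]},{"dp":[0,0,0.2],"angular":[0,0,0]},{"dp":[0,0,0.4],"angular":[0,0,0]},{"dp":[0,0,0.6],"angular":[0,0,0]},{"dp":[0,0,0.7],"angular":[0,0,0]},{"dp":[0,0,0.7],"angular":[0,0,0]},{"dp":[0,0,0.7],"angular":[0,0,0]},{"dp":[0,0,0.7],"angular":[0,0,0]},{"dp":[0,0,0.5],"angular":[0,0,0]},{"dp":[0,0,0.3],"angular":[0,0,0]},{"dp":[0,0,0.1],"angular":[0,0,0]},{"dp":[0,0,0],"angular":[0,0,0]},{"dp":[0,0,0],"angular":[0,0,0]}]'; python3 w.py w10 .220
```

```text
t: 26.0
tcp_pos: [0.6024, -0.0507, 0.0374]
tool_rot: [0.707, 0.707, 0.0, 0.001]
force: [0.4, -0.3, 0.1]
finger_gap: 1.0
gripper_force: 0.0
t: 27.2
tcp_pos: [0.6019, -0.0509, 0.0368]
tool_rot: [0.707, 0.707, 0.0, 0.0]
force: [-1.6, -0.4, 4.6]
finger_gap: 0.295
gripper_force: 25.3
t: 28.5
tcp_pos: [0.6012, -0.0507, 0.1857]
tool_rot: [0.707, 0.707, -0.0, -0.001]
force: [-0.3, -0.6, -0.2]
finger_gap: 0.291
gripper_force: 24.9
tcp [ 0.6012 -0.0507  0.1857] rot [ 8.9940e+01 -3.0000e-02 -1.7991e+02]
red near z pct [0.1833 0.2138 0.2187 0.2194 0.22  ]
1916 [ 0.6026 -0.0469  0.2187] [ 0.6026 -0.0482] dia 0.0174
```

Small is held, with its cap top at 0.219. Carrying it to the small cell.

```bash
python3 -m crank '[{"dp":[-0.13,0.2,0],"angular":[0,0,0]},{"dp":[-0.31,0.5,0],"angular":[0,0,0]},{"dp":[-0.5,0.8,0],"angular":[0,0,0]},{"dp":[-0.56,0.9,0],"angular":[0,0,0]},{"dp":[-0.56,0.9,0],"angular":[0,0,0]},{"dp":[-0.56,0.9,0],"angular":[0,0,0]},{"dp":[-0.5,0.8,0],"angular":[0,0,0]},{"dp":[-0.31,0.5,0],"angular":[0,0,0]},{"dp":[-0.16,0.25,0],"angular":[0,0,0]},{"dp":[-0.06,0.09,0],"angular":[0,0,0]},{"dp":[0,0,0],"angular":[0,0,0]},{"dp":[0,0,0],"angular":[0,0,0]},{"dp":[0,0,0],"angular":[0,0,0]}]'
python3 -m crank '[{"dp":[0,0,-0.3],"angular":[0,0,0]},{"dp":[0,0,-0.6],"angular":[0,0,0]},{"dp":[0,0,-0.7],"angular":[0,0,0]},{"dp":[0,0,-0.7],"angular":[0,0,0]},{"dp":[0,0,-0.6],"angular":[0,0,0]},{"dp":[0,0,-0.4],"angular":[0,0,0]},{"dp":[0,0,-0.3],"angular":[0,0,0]},{"dp":[0,0,-0.1],"angular":[0,0,0]},{"dp":[0,0,0],"angular":[0,0,0]},{"dp":[0,0,0],"angular":[0,0,0]}]'
```

```text
t: 29.85
tcp_pos: [0.4931, 0.1236, 0.1865]
tool_rot: [0.708, 0.706, 0.0, 0.0]
force: [-0.3, 0.4, -1.0]
finger_gap: 0.297
gripper_force: 24.9
t: 30.85
tcp_pos: [0.4928, 0.1244, 0.076]
tool_rot: [0.707, 0.707, 0.0, 0.0]
force: [-0.4, -0.6, -0.5]
finger_gap: 0.292
gripper_force: 24.9
```

```bash
python3 -m crank '[{"dp":[-0.03,0,-0.2],"angular":[0,0,0]},{"dp":[0,0,-0.3],"angular":[0,0,0]},{"dp":[0,0,-0.2],"angular":[0,0,0]},{"dp":[0,0,-0.1],"angular":[0,0,0]},{"dp":[0,0,-0.06],"angular":[0,0,0]},{"dp":[0,0,-0.05],"angular":[0,0,0]},{"dp":[0,0,-0.03],"angular":[0,0,0]},{"dp":[0,0,0],"angular":[0,0,0]},{"dp":[0,0,0],"angular":[0,0,0]}]'
python3 -m crank '[{"dp":[0,0,-0.03],"angular":[0,0,0]},{"dp":[0,0,-0.03],"angular":[0,0,0]},{"dp":[0,0,-0.02],"angular":[0,0,0]},{"dp":[0,0,0],"angular":[0,0,0]},{"dp":[0,0,0],"angular":[0,0,0]}]'
```

```text
t: 31.75
tcp_pos: [0.4915, 0.1244, 0.0474]
tool_rot: [0.707, 0.707, 0.0, 0.0]
force: [0.6, 0.8, -0.2]
finger_gap: 0.293
gripper_force: 24.9
t: 32.25
tcp_pos: [0.4914, 0.1244, 0.0449]
tool_rot: [0.707, 0.707, 0.0, 0.0]
force: [0.5, -0.1, -0.2]
finger_gap: 0.292
gripper_force: 24.9
```

```bash
python3 -m crank '[{"dp":[0,0,-0.03],"angular":[0,0,0]},{"dp":[0,0,-0.02],"angular":[0,0,0]},{"dp":[0,0,0],"angular":[0,0,0]},{"dp":[0,0,0],"angular":[0,0,0]}]'
```

```text
t: 32.65
tcp_pos: [0.4915, 0.1244, 0.0438]
tool_rot: [0.707, 0.707, 0.0, 0.0]
force: [-0.8, 0.3, 4.8]
finger_gap: 0.292
gripper_force: 25.3
```

Contact. Releasing, retreating and checking.

```bash
python3 -m crank '[{"dp":[0,0,0],"angular":[0,0,0]},{"dp":[0,0,0],"angular":[0,0,0]},{"dp":[0,0,0],"angular":[0,0,0]},{"dp":[0,0,0],"angular":[0,0,0]},{"dp":[0,0,0],"angular":[0,0,0]},{"dp":[0,0,0],"angular":[0,0,0]},{"dp":[0,0,0],"angular":[0,0,0]},{"dp":[0,0,0],"angular":[0,0,0]},{"dp":[0,0,0],"angular":[0,0,0]},{"dp":[0,0,0],"angular":[0,0,0]}]' 0
python3 -m crank '[{"dp":[0,0,0.2],"angular":[0,0,0]},{"dp":[0,0,0.5],"angular":[0,0,0]},{"dp":[0,0,0.8],"angular":[0,0,0]},{"dp":[0,0,1],"angular":[0,0,0]},{"dp":[0,0,1],"angular":[0,0,0]},{"dp":[0,0,1],"angular":[0,0,0]},{"dp":[0,0,0.8],"angular":[0,0,0]},{"dp":[0,0,0],"angular":[0,0,0]},{"dp":[0,0,0],"angular":[0,0,0]}]'; python3 w.py w11 .077
python3 -m crank '[{"dp":[0,-0.5,0.1],"angular":[0,0,0]},{"dp":[0,-1,0],"angular":[0,0,0]},{"dp":[0,-1,0],"angular":[0,0,0]},{"dp":[0,-1,0],"angular":[0,0,0]},{"dp":[0,-1,0],"angular":[0,0,0]},{"dp":[0,-1,0],"angular":[0,0,0]},{"dp":[0,-1,0],"angular":[0,0,0]},{"dp":[0,-1,0],"angular":[0,0,0]},{"dp":[0,-1,0],"angular":[0,0,0]},{"dp":[0,-0.5,0],"angular":[0,0,0]},{"dp":[0,0,0],"angular":[0,0,0]},{"dp":[0,0,0],"angular":[0,0,0]},{"dp":[0,0,0],"angular":[0,0,0]}]' >/dev/null
python3 t.py t2; python3 -c "
from station import vision;import cv2;cv2.imwrite('pics/scene2.png',vision.snapshot('scene')['image'])"
```

```text
t: 33.65
tcp_pos: [0.4914, 0.1244, 0.0434]
tool_rot: [0.707, 0.707, -0.0, 0.0]
force: [0.7, 0.0, -0.1]
finger_gap: 1.004
gripper_force: 0.0
t: 34.55
tcp_pos: [0.4913, 0.1244, 0.2029]
tool_rot: [0.707, 0.707, 0.0, 0.0]
force: [0.1, -0.1, -0.0]
finger_gap: 1.001
gripper_force: 0.0
tcp [0.4913 0.1244 0.2029] rot [ 89.95  -0.   179.94]
red near z pct [0.0736 0.0766 0.0772 0.0776 0.0783]
356 [0.4926 0.1272 0.077 ] [0.4925 0.1266] dia 0.0172
red 220 [0.4928 0.2197 0.1011] circ [0.4926 0.22  ] 0.0406
red 107 [0.4925 0.3143 0.0915] circ [0.4929 0.3152] 0.0286
red 39 [0.4924 0.1248 0.077 ] circ [0.4924 0.1246] 0.0166
red 238 [ 0.4321 -0.3437  0.0947] circ [ 0.4326 -0.3441] 0.0413
blue 34 [ 0.4608 -0.1927  0.085 ] circ [ 0.4603 -0.1928] 0.0203
blue 269 [0.1343 0.5973 0.1093] circ [0.1336 0.5974] 0.0418
```

View pics/scene2.png

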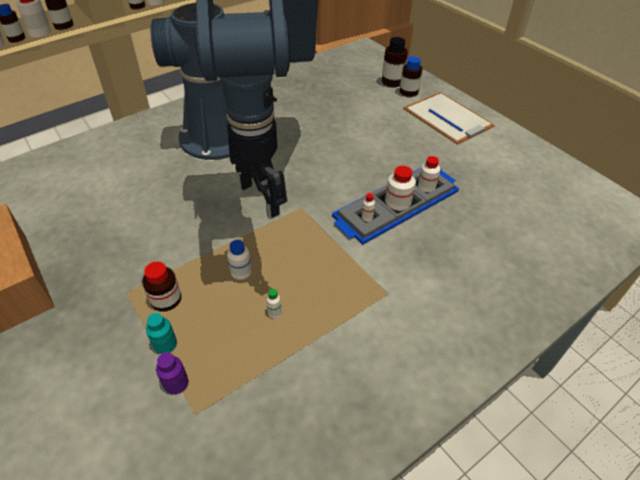

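The scene shows all three red-capped bottles standing in their cells: small (369,208), large (401,188) and medium (430,175). Amber, blue and green are where they began at (156,272), (237,247) and (273,296), though the arm partly hides blue and green in the top view. Handing in.

```bash
python3 -c "
from station import order;print(order.sign_off())"
```

```text
the job is handed in; nothing more can be done
None
```

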